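# Load broken mortar half-prisms into the trim jig

### The arm

A 6-joint arm with a two-finger parallel gripper is mounted at the origin on a cart in front of the work surface, level with it; the furniture and walls round the work are solid. World frame = base frame: x ahead of the robot, y to its left, z up, the work surface at z = 0. Lengths are in mm, angles in degrees, forces in N, time in s.
With the tool pointing down it reaches from about 400 to 925 mm from the base axis. Payload 12.5 kg.
Tool frame: the origin (TCP) lies between the finger pads; the fingertips stand 8 mm ahead of it and the grasp point (between the pads) lies 11 mm behind it; z points along the fingers, y is the line along which they close (so a half turn about z gives the same grasp; the last joint's range is limited). The gripper opens to 95 mm and grips with 3 to 60 N. Pads are 20 mm wide; open, the fingers measure 119 mm over their backs; the gripper's body (75 mm by 180 mm) begins 59 mm behind the grasp point.
Start: joints at [-75.722, 28.126, 89.318, -0, 62.55, -6.05], TCP at [217.15, -586.082, 222.661] pointing down, gripper open.
Joint ranges: [-177.58, 177.58], [-47.91, 125.51], [2.72, 160], [-65.01, 245.01], [3.68, 167.84], [-153.87, 153.87]. Speed limits (degrees/s): [127.2, 127.2, 159.86, 180, 180, 180].

### API

Orientations are given as a 3x3 rotation matrix whose columns are the frame's x, y, z axes.
In Python, from bench import * gives the robot as it stands.
- The arm moves only by the tool move_arm, never from a script. Its argument "motion" is a list of rows, each a list of 7 numbers: the turn, a rotation vector about the tool's x, y, z in rad, then the shift along the tool's x, y, z in mm, then the finger opening in mm, from 0 to 95.1. A call has 1 to 10 rows; each row is the pose to reach, as a shift and turn from the pose commanded when the call began, along the tool's axes at that moment; what a row does not reach only later rows make up. A row lasts 1/8 s, in which the tool goes at most 62.5 mm and 10.7 degrees, less where a joint would pass 70% of its speed; a pose out of reach is approached as far as the arm can. A call with a gripper value outside its range is refused whole. The fingers move at their own pace and stop on an object; "squeeze" is the grip in N (left out, the last holds). Time passes only in rows, so rows that repeat a pose let the fingers close. It gives the time, the measured TCP pose, the force, the opening and the grip force at its end, in the units of the state.
- observe(): the state, without advancing time (a new reading comes with each control period).
- read_camera(name): name is "scene" or "top" or "wrist"; returns a dict with "pixels" (420x560x3 uint8, red, green, blue), "range_z" (420x560 float32, mm along the optical axis (not along the pixel's ray), 0 where there is no reading), "fx", "fy", "cx", "cy" (pixels), "dist_coeffs" ([k1, k2, p1, p2, k3] as OpenCV has them; the pictures are not rectified), "rvec" (rotation vector, rad) and "tvec" (3), from world to camera coordinates, as OpenCV has them. Camera axes: x right, y down, z forward; pixel columns grow to the right and rows downward; lengths in mm; the calibration is good to about 2 mm. A picture is of the moment at which its call begins.
- sign_off(): hands the job in; it is judged then, once.
Trained networks look in a picture, given as the dict that the camera call returned (one of the last four; its "shot" number tells which), for a name from the list of things; names that differ only in an ending like _2 or _b are one class to them, and where a whole thing is asked for, a point or a joint stands for the part that bears it (a point fixed in the world has none). Each returns a list of dicts, best first, with "conf" (0 to 1); they miss things now and then, are a little off and sometimes report something else, mostly with a low value. They report only what shows in the picture. A call takes as long as a camera call.
- cut_out(picture, query): "region" (420x560 bool, what is visible of it).
- place_of(picture, query): "xyz" ([x, y, z] in mm, in the coordinates of the camera as it stood for that picture, good to about 4 mm: a listed point, or the origin of a listed thing).
The state is a dict: "time_s": time; "q": joint angles; "qvel": joint speeds; "effort": joint torques, N m; "position": TCP position; "tool_rot": TCP orientation; "wrist_force": force on the tool from outside, world axes, zero at the start; "moment": the same for the moment, N m; "finger_gap": opening from 0.0 (shut) to 1.0 (fully open); "grasp_force": force on a finger pad.
Only numpy, scipy, OpenCV 4.12 (cv2) and the standard library are available. Lean on these libraries where they do the work, as an engineer would, in place of code of your own. Each camera call takes 0.05 s, during which the arm holds its last target. There are 200 camera calls.

### The job

Get the broken mortar half-prisms ready for trimming: draw the jig's jaw back, lay every half flat on the jig, side by side with the rough broken ends all out at its open front, and slide each under the hold-down lip until its flat moulded end is home on the hidden stop. Then slide the jaw up, without forcing it, until the row is held between jaw and fence with no gaps, every half still fully home. Leave the mortar cube and the sample tin where they stand.

Things in the scene. Friction and masses are not known exactly. Their poses are not given: they have to be found in the camera images.
- half_a_mid (a point): broken half of a grey mortar prism, 40 mm wide, 40 mm high, 78 mm long: one end flat and square (moulded), the other a rough, uneven fracture (length +-5 mm). The point is on its centre line, half-way up (20 mm), 40 mm from the flat end; x along the half toward the flat end, z up at the start (the section is square). About 265 g
- half_b_mid (a point): broken half of a grey mortar prism, 40 mm wide, 40 mm high, 82 mm long: one end flat and square (moulded), the other a rough, uneven fracture (length +-5 mm). The point is on its centre line, half-way up (20 mm), 40 mm from the flat end; x along the half toward the flat end, z up at the start (the section is square). About 278 g
- half_c_mid (a point): broken half of a grey mortar prism, 40 mm wide, 40 mm high, 76 mm long: one end flat and square (moulded), the other a rough, uneven fracture (length +-5 mm). The point is on its centre line, half-way up (20 mm), 40 mm from the flat end; x along the half toward the flat end, z up at the start (the section is square). About 258 g
- half_d_mid (a point): broken half of a grey mortar prism, 40 mm wide, 40 mm high, 84 mm long: one end flat and square (moulded), the other a rough, uneven fracture (length +-5 mm). The point is on its centre line, half-way up (20 mm), 40 mm from the flat end; x along the half toward the flat end, z up at the start (the section is square). About 285 g
- jig_corner (a point): inner corner of the trim jig (fixed to the bench) where back stop and fence meet, 20 mm above the base plate. x points into the stop, away from the open front; y points into the fence at the left end; z up. A half fully home beside the fence has its point at x = -0.040, y = -0.020, z = 0 in this frame, the next one at y = -0.060. Stop and fence are rigid
- trim_jig: aluminium base plate 90 x 348 mm, 12 mm thick; origin under its middle, axes as jig_corner. Its front edge is 70 mm in front of the stop face. A steel lip hides the stop: its underside is 44 mm and its top 50 mm above the plate, its edge 22 mm in front of the stop, so a half goes under it for its last 22 mm. Low fence: top 12 mm above the plate
- jaw (a joint): sliding jaw of the trim jig: the clear width in m between the jaw's face and the fence, 0 shut to 0.270 fully open (jaw drawn along -y of jig_corner, to the right). Slides with about 4 N of friction and stays where it is left
- jaw_tab (a point): middle of the jaw's black upright grip tab: 12 mm thick along y, 30 mm along x, its top 16 mm above this point; the jaw's steel body below it is 20 mm thick and its top 20 mm below this point. Axes as jig_corner (y toward the fence). The jaw's clamping face is 12 mm from this point toward the fence; the point lies 47 mm in front of the stop face and 52 mm above the base plate. Pinch the tab across y and draw it along
- cube_mid (a point): a 50 mm mortar cube standing by, not part of the job; point at its centre
- tin: small aluminium sample tin, 59 mm across and 38 mm high, standing by; origin at the centre of its underside
- price_scale: the big bench scale behind the work, fixed, not part of the job: its body and pan fill x 0.518 to 0.83, y 0 to 0.34 of the bench, up to 0.15 m high; a half lying close to it must be gripped so that the gripper stays clear of the pan, or first be drawn away from it

How it is judged:
By the outcome, as a careful person would: the job done as asked, in the order asked, and still so for the second after the job is handed in, with the robot touching nothing.
Of half_a, half_b, half_c, half_d only 3 to 4 are there at a start; the rules pass over those that are not, and their reading is None.
At some moment in a run one of half_a, half_b, half_c, half_d may be knocked a few centimetres aside while the robot is not near it.
Once in a run the grip may slacken for a moment while it holds something.
It also fails if it takes over 210 s, if anything falls off the work surface, if the arm or the gripper's body presses on something with over 40 N, if the wrist force passes 120 N, or if a joint passes its speed limit or range.

## Working session

There is one attempt and no reset: what is moved stays moved. The work goes in short steps, Python scripts to look and compute and a tool call to move; the robot and the scene stay as the last step left them, time stands still between calls to the robot, and variables do not carry over. Pictures are saved under pics/ and viewed, at most 14 in all, crops included, and the job is handed in when it is done.

Besides the shell and the picture viewer there is one more tool, called after "Emit:" in YAML: its name, and indented under it one key for each argument. move_arm: Moves the arm, as the interface text tells. Its arguments: {"type":"object","properties":{"motion":{"type":"array"},"squeeze":{"type":"number"}},"required":["motion"]}

```bash
mkdir -p pics; ls
cat > h.py <<'E'
from bench import *
import numpy as np, cv2
def cam(name,save=None):
    p=read_camera(name)
    if save: cv2.imwrite('pics/'+save+'.png',cv2.cvtColor(p["pixels"],cv2.COLOR_RGB2BGR))
    return p
def RT(p):
    return cv2.Rodrigues(np.array(p["rvec"],float))[0],np.array(p["tvec"],float).ravel()
def c2w(p,x):
    R,t=RT(p); return (np.asarray(x)-t)@R
def cloud(p,mask=None):
    z=p["range_z"]; m=z>0
    if mask is not None: m&=mask
    v,u=np.nonzero(m)
    K=np.array([[p["fx"],0,p["cx"]],[0,p["fy"],p["cy"]],[0,0,1.]])
    n=cv2.undistortPoints(np.stack([u,v],1).astype(float)[:,None],K,np.array(p["dist_coeffs"],float))[:,0]
    zz=z[v,u]
    return c2w(p,np.c_[n*zz[:,None],zz]),u,v
def st():
    s=observe(); print('t',s["time_s"],'pos',np.round(s["position"],1),'F',np.round(s["wrist_force"],1),'gap',round(s["finger_gap"]*95.1,1),'g',s["grasp_force"]); return s
E
python3 - <<'E'
from h import *
s=st(); print(np.round(s["tool_rot"],3))
for n in ("scene","top"):
    p=cam(n,n+'0')
    R,t=RT(p); print(n,'campos',c2w(p,[0,0,0]).round())
    for q in ("half_a_mid","jaw_tab","cube_mid","tin","jig_corner","trim_jig"):
        for d in place_of(p,q): print(q,round(d["conf"],2),c2w(p,d["xyz"]).round(0))
E
```

```text
pics
t 0.0 pos [ 217.1 -585.8  222.1] F [ 0.6 -0.3  0.1] gap 95.0 g 0.0
[[ 0.938  0.347 -0.   ]
 [ 0.347 -0.938  0.001]
 [ 0.    -0.001 -1.   ]]
scene campos [-118. 1025. 1084.]
half_a_mid 0.91 [541. 450.  22.]
cube_mid 0.85 [388. 125.  23.]
tin 0.7 [448. 556.   1.]
jig_corner 0.88 [ 559. -131.   32.]
trim_jig 0.93 [ 481. -251.    2.]
top campos [ 295.  156. 1700.]
half_a_mid 0.72 [542. 448.  27.]
half_a_mid 0.55 [ 561. -134.   34.]
jaw_tab 0.67 [ 476. -196.   68.]
cube_mid 0.59 [396. 138.  23.]
tin 0.69 [456. 562.   4.]
jig_corner 0.6 [ 558. -133.   34.]
trim_jig 0.93 [ 483. -247.    2.]
```

View pics/top0.png

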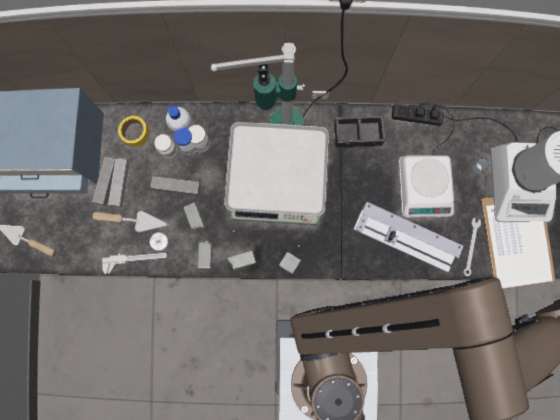

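View pics/scene0.png

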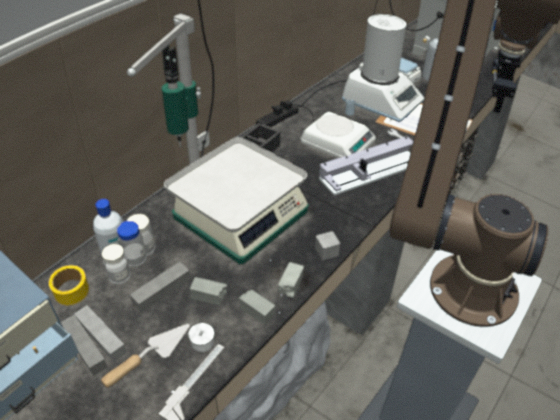

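The top view shows three halves at about px (193,215), (204,255) and (242,260), the cube at (290,263), the tin at (158,241) and the jig at (410,237), with its jaw tab near (391,236). The longer bars near (175,185) and (110,180) are whole prisms and not part of the job.

Run:
```python
from h import *
p=cam("top")
P,u,v=cloud(p); 
H=np.zeros((420,560)); X=np.zeros((420,560,3)); H[v,u]=P[:,2]; X[v,u]=P
m=((H>28)&(H<60)).astype(np.uint8); m[:, :]*=1
n,l,s,c=cv2.connectedComponentsWithStats(m)
for i in range(1,n):
    if 80<s[i,4]<900 and X[l==i][:,0].mean()<700:
        q=X[l==i]; r=cv2.minAreaRect(q[:,:2].astype(np.float32)); print(c[i].round(),s[i,4],'c',np.round(r[0]),np.round(r[1]),round(r[2]),'z',np.median(q[:,2]).round())
# jig: heights in region
g=(X[...,0]>380)&(X[...,0]<620)&(X[...,1]<-60)&(X[...,1]>-440)
for lo,hi in ((6,18),(19,28),(40,52),(54,70),(70,95)):
    k=(g&(H>lo)&(H<hi)); 
    if k.sum()>5:
        q=X[k]; r=cv2.minAreaRect(q[:,:2].astype(np.float32)); print(lo,hi,k.sum(),np.round(r[0],1),np.round(r[1],1),round(r[2],1),q[:,2].mean().round(1)); print(cv2.boxPoints(r).round(0).tolist())
for d in cut_out(p,"trim_jig")[:1]:
    q=X[d["region"]]; q=q[q[:,2]>3]; r=cv2.minAreaRect(q[:,:2].astype(np.float32)); print('jig',r)
for d in cut_out(p,"half_a_mid"):
    print(d["conf"],np.argwhere(d["region"]).mean(0).round(),d["region"].sum())
a=cv2.resize(p["pixels"][170:280,140:480],None,fx=2.3,fy=2.3,interpolation=cv2.INTER_CUBIC)
cv2.imwrite('pics/c1.png',a[...,::-1])
```

```text
[514. 201.] 876 c [ 666. -668.] [212. 260.] 90 z 45.0
[175. 185.] 596 c [642. 517.] [163.  42.] 83 z 41.0
[193. 216.] 294 c [537. 448.] [85. 42.] 24 z 41.0
[275. 219.] 291 c [538. 184.] [292.  29.] 87 z 48.0
[158. 241.] 240 c [456. 563.] [56. 55.] 0 z 39.0
[ 41. 247.] 86 c [430. 977.] [98. 22.] 66 z 31.0
[204. 255.] 324 c [413. 408.] [42. 82.] 89 z 41.0
[241. 259.] 310 c [399. 290.] [41. 82.] 18 z 41.0
[289. 262.] 246 c [392. 134.] [50. 51.] 58 z 51.0
6 18 1676 [ 499.4 -250.4] [380.5 238.4] 89.5 11.5
[[379.0, -440.0], [617.0, -442.0], [620.0, -61.0], [382.0, -59.0]]
19 28 309 [ 515.1 -266.8] [340.5 183. ] 71.8 22.9
[[375.0, -400.0], [549.0, -457.0], [655.0, -134.0], [481.0, -76.0]]
40 52 414 [ 538.7 -254.8] [299.1 192.8] 83.2 46.8
[[425.0, -392.0], [617.0, -415.0], [652.0, -118.0], [461.0, -95.0]]
54 70 1663 [ 514.8 -265.4] [210.3 330.7] 0.0 61.5
[[410.0, -100.0], [410.0, -431.0], [620.0, -431.0], [620.0, -100.0]]
70 95 81 [ 500.4 -264.6] [197.9 253.5] 11.5 75.3
[[378.0, -160.0], [429.0, -409.0], [623.0, -369.0], [572.0, -121.0]]
jig ((482.54364013671875, -260.343017578125), (354.0433654785156, 110.22544860839844), 65.18806457519531)
0.87 [217. 194.] 314
```

View pics/c1.png

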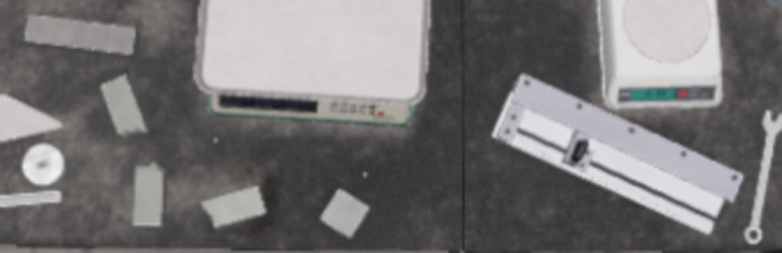

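Emit:
move_arm:
  motion:
    - [0, 0, 0.15, 50, -36, -30, 95]
    - [0, 0, 0.3, 95, -70, -80, 95]
    - [0, 0, 0.45, 142, -104, -80, 95]
    - [0, 0, 0.6, 190, -138, -80, 95]
    - [0, 0, 0.79, 237, -173, -80, 95]
    - [0, 0, 0.79, 284, -207, -80, 95]
    - [0, 0, 0.79, 331, -242, -80, 95]
    - [0, 0, 0.79, 370, -270, -80, 95]
    - [0, 0, 0.79, 370, -270, -80, 95]
    - [0, 0, 0.79, 370, -270, -80, 95]
  squeeze: 15

```text
time_s: 2.1
position: [470.1, -204.5, 302.6]
tool_rot: [[0.907, -0.421, -0.0], [-0.421, -0.907, -0.0], [-0.0, 0.0, -1.0]]
wrist_force: [-0.2, -0.3, -0.1]
finger_gap: 0.999
grasp_force: 0.0
```

```bash
cat >> h.py <<'E'
def goto(xyz,yaw):
    "tool-frame rotvec z and shift (mm) from the present pose to TCP xyz, pointing down with tool x at yaw deg"
    s=observe(); R=np.array(s["tool_rot"])
    c,k=np.cos(np.radians(yaw)),np.sin(np.radians(yaw))
    T=np.array([[c,k,0],[k,-c,0],[0,0,-1.]])
    r=cv2.Rodrigues(R.T@T)[0].ravel(); d=R.T@(np.asarray(xyz,float)-np.array(s["position"]))
    print('goto',xyz,yaw,'rot',r.round(3),'shift',d.round(1)); return d
E
python3 - <<'E'
from h import *
s=st(); print(np.round(s["tool_rot"],3))
for n in ("wrist","top"):
    p=cam(n,n+'1'); print(n,c2w(p,[0,0,0]).round())
    for q in ("half_a_mid","jaw_tab","jig_corner","trim_jig"):
        for d in place_of(p,q): print(q,round(d["conf"],2),c2w(p,d["xyz"]).round(1))
E
```

```text
t 2.1 pos [ 470.1 -204.5  302.6] F [-0.2 -0.3 -0.1] gap 95.0 g 0.0
[[ 0.907 -0.421 -0.   ]
 [-0.421 -0.907 -0.   ]
 [-0.     0.    -1.   ]]
wrist [ 532. -233.  464.]
jaw_tab 0.67 [ 478.8 -196.3   59.7]
jig_corner 0.67 [ 559.7 -136.5   33.6]
trim_jig 0.7 [ 485.3 -247.2    0.5]
top [ 295.  156. 1700.]
half_a_mid 0.66 [396.9 290.   24.5]
half_a_mid 0.53 [542.4 451.3  22.5]
half_a_mid 0.3 [408.6 409.6  19.6]
jaw_tab 0.44 [ 476.9 -194.5   67.8]
jaw_tab 0.29 [395.3 136.7  20.1]
jig_corner 0.96 [ 560.2 -134.1   36.1]
trim_jig 0.68 [ 484.1 -248.     1.8]
```

View pics/wrist1.png

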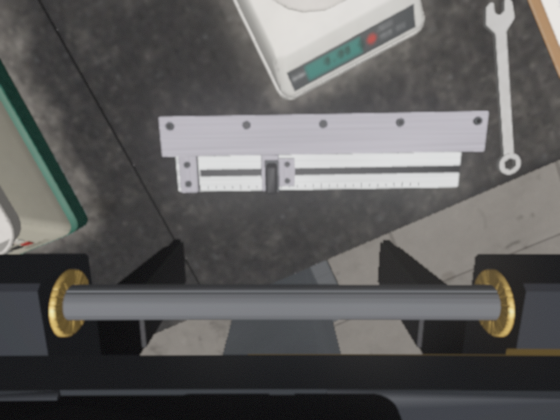

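The wrist view shows the jig almost square to the tool: lip along row 112–155, fence block at (187,172), jaw tab at (271,175), and the plate's front edge at row 190. Now fitting the jig frame from depth.

Run:
```python
from h import *
p=cam("wrist"); P,u,v=cloud(p)
X=np.full((420,560,3),np.nan); X[v,u]=P
# lip front edge rows; plate front edge rows; per column
def edge(lo,hi,rows,cols):
    o=[]
    for c in cols:
        z=X[rows[0]:rows[1],c,2]; k=np.nonzero((z>lo)&(z<hi))[0]
        if len(k): o.append(X[rows[0]+k.max(),c,:2])
    o=np.array(o); vx,vy,x0,y0=cv2.fitLine(o.astype(np.float32),cv2.DIST_HUBER,0,.01,.01).ravel(); 
    return np.degrees(np.arctan2(vy,vx)),(x0,y0),len(o)
print('lip edge',edge(57,68,(105,165),range(300,480,3)))
print('plate edge',edge(7,17,(165,200),range(300,455,3)))
print('lip front pts z',np.nanmedian(X[130,200:480,2]),'plate',np.nanmedian(X[180,320:440,2]),'tab z',np.nanmax(X[160:190,266:277,2]))
# row profile through fence/jaw in jig axes
for r in (162,180,186):
    print(r,[(c,*X[r,c].round(0).astype(int)) for c in range(172,302,5) if X[r,c,2]==X[r,c,2]])
for q in ("jaw_tab","trim_jig"):
    for d in cut_out(p,q)[:2]:
        m=d["region"]; vv,uu=np.nonzero(m); print(q,d["conf"],uu.min(),uu.max(),vv.min(),vv.max(), m.sum())
```

```text
lip edge (np.float32(66.44019), (np.float32(453.37302), np.float32(-323.57382)), 60)
plate edge (np.float32(66.06479), (np.float32(415.56784), np.float32(-290.3731)), 52)
lip front pts z 61.04826631920256 plate 11.12024545785678 tab z 81.34629738054495
162 [(172, np.int64(544), np.int64(-87), np.int64(-1)), (177, np.int64(541), np.int64(-96), np.int64(10)), (182, np.int64(539), np.int64(-105), np.int64(23)), (187, np.int64(536), np.int64(-112), np.int64(27)), (192, np.int64(534), np.int64(-116), np.int64(23)), (197, np.int64(531), np.int64(-121), np.int64(20)), (202, np.int64(529), np.int64(-124), np.int64(11)), (207, np.int64(526), np.int64(-129), np.int64(10)), (212, np.int64(523), np.int64(-135), np.int64(11)), (217, np.int64(521), np.int64(-141), np.int64(11)), (222, np.int64(518), np.int64(-146), np.int64(12)), (227, np.int64(516), np.int64(-152), np.int64(14)), (232, np.int64(513), np.int64(-157), np.int64(11)), (237, np.int64(511), np.int64(-163), np.int64(12)), (242, np.int64(508), np.int64(-168), np.int64(11)), (247, np.int64(505), np.int64(-174), np.int64(11)), (252, np.int
[... 2583 characters left out ...]
(12)), (242, np.int64(481), np.int64(-155), np.int64(12)), (247, np.int64(479), np.int64(-161), np.int64(12)), (252, np.int64(476), np.int64(-167), np.int64(12)), (257, np.int64(474), np.int64(-172), np.int64(12)), (262, np.int64(475), np.int64(-182), np.int64(44)), (267, np.int64(478), np.int64(-191), np.int64(80)), (272, np.int64(476), np.int64(-195), np.int64(78)), (277, np.int64(469), np.int64(-198), np.int64(53)), (282, np.int64(461), np.int64(-201), np.int64(17)), (287, np.int64(459), np.int64(-206), np.int64(17)), (292, np.int64(456), np.int64(-212), np.int64(17)), (297, np.int64(453), np.int64(-217), np.int64(12))]
jaw_tab 0.65 261 295 155 194 1114
trim_jig 0.96 158 488 111 194 23202
```

Emit:
move_arm:
  motion:
    - [0, 0, -0.019, 7.5, -13, 60, 60]
    - [0, 0, -0.019, 7.5, -13, 120, 60]
    - [0, 0, -0.019, 7.5, -13, 180, 60]
    - [0, 0, -0.019, 7.5, -13, 225, 60]
    - [0, 0, -0.019, 7.5, -13, 244, 60]
    - [0, 0, -0.019, 7.5, -13, 244, 5]
    - [0, 0, -0.019, 7.5, -13, 244, 5]
    - [0, 0, -0.019, 7.5, -13, 244, 5]
    - [0, 0, -0.019, 7.5, -13, 244, 5]
    - [0, 0, -0.019, 7.5, -13, 244, 5]
  squeeze: 25

```text
time_s: 4.0
position: [482.7, -195.8, 59.1]
tool_rot: [[0.915, -0.404, 0.001], [-0.404, -0.915, -0.0], [0.001, 0.0, -1.0]]
wrist_force: [-2.2, -4.4, 2.1]
finger_gap: 0.162
grasp_force: 1.8
```

Emit:
move_arm:
  motion:
    - [0, 0, 0, 0, 0, 0, 5]
    - [0, 0, 0, 0, 0, 0, 5]
    - [0, 0, 0, 0, 15, 0, 5]
    - [0, 0, 0, 0, 35, 0, 5]
    - [0, 0, 0, 0, 60, 0, 5]
    - [0, 0, 0, 0, 85, 0, 5]
    - [0, 0, 0, 0, 110, 0, 5]
    - [0, 0, 0, 0, 135, 0, 5]
    - [0, 0, 0, 0, 155, 0, 5]
    - [0, 0, 0, 0, 165, 0, 5]

```text
time_s: 5.25
position: [415.5, -347.0, 59.0]
tool_rot: [[0.914, -0.405, 0.0], [-0.405, -0.914, 0.001], [-0.0, -0.001, -1.0]]
wrist_force: [1.2, 5.6, 8.0]
finger_gap: 0.121
grasp_force: 25.0
```

Emit:
move_arm:
  motion:
    - [0, 0, 0, 0, 0, 0, 60]
    - [0, 0, 0, 0, 0, 0, 60]
    - [0, 0, 0, 0, 0, -60, 60]
    - [0, 0, 0, 0, 0, -120, 70]
    - [0, 0, 0, -8, -45, -170, 70]
    - [0, 0, 0, -18, -100, -190, 70]
    - [0, 0, -0.17, -29, -160, -200, 70]
    - [0, 0, -0.34, -40, -220, -220, 70]
    - [0, 0, -0.5, -51, -280, -240, 70]
    - [0, 0, -0.65, -63, -340, -240, 70]

```text
time_s: 6.5
position: [495.6, -10.6, 299.9]
tool_rot: [[0.972, 0.237, 0.002], [0.237, -0.972, -0.0], [0.002, 0.001, -1.0]]
wrist_force: [1.0, -0.5, 0.1]
finger_gap: 0.739
grasp_force: 0.0
```

Run:
```python
from h import *
st(); goto([403,323,300],45)
```

```text
t 6.5 pos [495.6 -10.6 299.9] F [ 1.  -0.5  0.1] gap 70.3 g 0.0
goto [403, 323, 300] 45 rot [ 0.002 -0.002 -0.546] shift [ -10.9 -346.    -0.5]
```

Emit:
move_arm:
  motion:
    - [0, 0, -0.15, -2, -55, 0, 70]
    - [0, 0, -0.3, -4, -110, 0, 70]
    - [0, 0, -0.45, -6, -165, 0, 70]
    - [0, 0, -0.546, -8, -225, 0, 70]
    - [0, 0, -0.546, -10, -285, 0, 70]
    - [0, 0, -0.546, -11, -346, 0, 70]
    - [0, 0, -0.546, -11, -346, 0, 70]

```text
time_s: 7.38
position: [402.4, 324.5, 298.1]
tool_rot: [[0.707, 0.707, -0.001], [0.707, -0.707, 0.0], [-0.0, -0.0, -1.0]]
wrist_force: [0.5, -1.1, 0.6]
finger_gap: 0.736
grasp_force: 0.0
```

```bash
cat >> h.py <<'E'
def halves(p,show=True):
    "tops of blocks lying on the bench: list of (centre, heading deg of long side, size, pixel)"
    P,u,v=cloud(p); X=np.full((420,560,3),np.nan); X[v,u]=P
    m=(np.nan_to_num(X[...,2])>33)&(np.nan_to_num(X[...,2])<47); m=cv2.morphologyEx(m.astype(np.uint8),cv2.MORPH_OPEN,np.ones((3,3)))
    n,l,s,c=cv2.connectedComponentsWithStats(m); o=[]
    for i in range(1,n):
        if s[i,4]<150: continue
        q=X[l==i][:,:2].astype(np.float32); b=cv2.boxPoints(cv2.minAreaRect(q))
        e=[b[1]-b[0],b[2]-b[1]]; e.sort(key=np.linalg.norm); L=e[1]
        if 65<np.linalg.norm(L)<100 and 30<np.linalg.norm(e[0])<55:
            print('half',b.mean(0).round(1),'head',np.degrees(np.arctan2(L[1],L[0])).round(1),np.linalg.norm(L).round(1),np.linalg.norm(e[0]).round(1),'z',np.median(X[l==i][:,2]).round(1),'px',c[i].round())
    return X
E
python3 - <<'E'
from h import *
s=st()
p=cam("wrist","wrist2"); halves(p)
for d in place_of(p,"half_a_mid"): print(round(d["conf"],2),c2w(p,d["xyz"]).round(1))
p=cam("top"); halves(p)
for d in place_of(p,"half_a_mid"): print(round(d["conf"],2),c2w(p,d["xyz"]).round(1))
E
```

```text
t 7.375 pos [402.4 324.5 298.1] F [ 0.5 -1.1  0.6] gap 70.0 g 0.0
half [414.6 408. ] head -0.0 84.9 40.9 z 39.2 px [235. 121.]
half [400.1 287.4] head -72.1 83.2 40.4 z 39.0 px [304. 205.]
0.74 [542.6 452.5  21.9]
0.72 [411.2 408.9  21.3]
half [542.2 449.2] head 23.5 73.0 40.4 z 40.7 px [193. 215.]
0.56 [541.9 446.6  20. ]
0.43 [393.1 134.9  22.8]
```

View pics/wrist2.png

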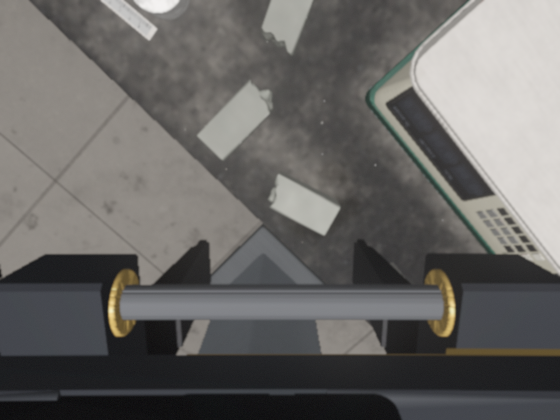

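The wrist view shows B at (235,121) with its rough end at upper right (267,97), so the flat end heads 180°. C at (304,205) has its rough end on the left (275,190), so the flat end heads −72°. A is at the top edge with its rough end down (275,40), so the flat end heads about 23°. I'll pick C first.

Run:
```python
from h import *
goto([399,291,25],107.9)
```

```text
goto [399, 291, 25] 107.9 rot [-0.     0.    -1.104] shift [-24.4  17.1 273.4]
```

Emit:
move_arm:
  motion:
    - [0, 0, -0.18, -8, 6, 30, 75]
    - [0, 0, -0.36, -16, 12, 70, 75]
    - [0, 0, -0.54, -24, 17, 110, 75]
    - [0, 0, -0.72, -24, 17, 150, 75]
    - [0, 0, -0.9, -24, 17, 180, 75]
    - [0, 0, -1.1, -24, 17, 205, 75]
    - [0, 0, -1.1, -24, 17, 205, 75]

```text
time_s: 8.45
position: [399.1, 290.8, 92.6]
tool_rot: [[-0.302, 0.953, -0.003], [0.953, 0.302, -0.002], [-0.001, -0.003, -1.0]]
wrist_force: [-0.5, 0.4, 0.7]
finger_gap: 0.787
grasp_force: 0.0
```

Run:
```python
from h import *
s=st(); print(np.degrees(np.arctan2(s["tool_rot"][1][0],s["tool_rot"][0][0])))
p=cam("top"); halves(p)
goto([399,291,25],107.9)
```

```text
t 8.45 pos [399.1 290.8  92.6] F [-0.5  0.4  0.7] gap 74.9 g 0.0
107.55153089925867
half [538.  447.3] head 21.4 75.4 41.4 z 40.9 px [194. 216.]
goto [399, 291, 25] 107.9 rot [-0.001  0.    -0.008] shift [-0.1 -0.6 68.6]
```

Emit:
move_arm:
  motion:
    - [0, 0, -0.008, 0, -0.6, 40, 75]
    - [0, 0, -0.008, 0, -0.6, 68, 75]
    - [0, 0, -0.008, 0, -0.6, 68, 30]
    - [0, 0, -0.008, 0, -0.6, 68, 30]
    - [0, 0, -0.008, 0, -0.6, 68, 30]
    - [0, 0, -0.008, 0, -0.6, 68, 30]
    - [0, 0, -0.008, 0, -0.6, 68, 30]
    - [0, 0, -0.008, 0, -0.6, 68, 30]
  squeeze: 35

```text
time_s: 9.5
position: [398.7, 292.2, 26.4]
tool_rot: [[-0.312, 0.95, 0.001], [0.95, 0.312, 0.0], [0.0, 0.001, -1.0]]
wrist_force: [-2.3, -0.8, 7.3]
finger_gap: 0.418
grasp_force: 34.9
```

Run:
```python
from h import *
s=st()
goto([430,60,130],150)
```

```text
t 9.5 pos [398.7 292.2  26.4] F [-2.3 -0.8  7.3] gap 39.7 g 34.94592010974884
goto [430, 60, 130] 150 rot [ 0.001  0.    -0.73 ] shift [-230.3  -42.5 -103.7]
```

Emit:
move_arm:
  motion:
    - [0, 0, 0, 0, 0, -40, 30]
    - [0, 0, 0, 0, 0, -80, 30]
    - [0, 0, -0.12, -40, -7, -104, 30]
    - [0, 0, -0.24, -85, -15, -104, 30]
    - [0, 0, -0.36, -130, -23, -104, 30]
    - [0, 0, -0.48, -175, -32, -104, 30]
    - [0, 0, -0.6, -205, -38, -104, 30]
    - [0, 0, -0.73, -230, -42, -104, 30]

```text
time_s: 10.5
position: [430.2, 59.2, 129.7]
tool_rot: [[-0.867, 0.497, -0.0], [0.497, 0.867, -0.0], [-0.0, -0.0, -1.0]]
wrist_force: [-0.4, 0.0, -2.9]
finger_gap: 0.418
grasp_force: 34.9
```

```bash
cat >> h.py <<'E'
EX=np.array([.915,-.4035]);EY=np.array([.4035,.915]);S=567.4;F=101.5
def jig(ax,ay,z,yaw):
    "ax: distance in front of stop, ay: distance from fence"
    return goto([*((S-ax)*EX+(F-ay)*EY),z],yaw)
E
python3 - <<'E'
from h import *
s=st()
jig(85,21.5,70,156.2)
E
```

```text
t 10.5 pos [430.2  59.2 129.7] F [-0.4  0.  -2.9] gap 39.8 g 34.94105279445648
goto [np.float64(473.67600000000004), np.float64(-121.4484), 70] 156.2 rot [-0.     0.    -0.105] shift [-127.5 -135.    59.8]
```

Emit:
move_arm:
  motion:
    - [0, 0, -0.05, -32, -34, 0, 30]
    - [0, 0, -0.105, -70, -74, 0, 30]
    - [0, 0, -0.105, -105, -111, 0, 30]
    - [0, 0, -0.105, -127.5, -135, 20, 30]
    - [0, 0, -0.105, -127.5, -135, 50, 30]
    - [0, 0, -0.105, -127.5, -135, 60, 30]
    - [0, 0, -0.105, -127.5, -135, 60, 30]

```text
time_s: 11.38
position: [473.0, -119.9, 69.5]
tool_rot: [[-0.914, 0.406, -0.001], [0.406, 0.914, 0.0], [0.001, -0.0, -1.0]]
wrist_force: [0.6, 0.1, -1.5]
finger_gap: 0.419
grasp_force: 34.9
```

Run:
```python
from h import *
s=st()
jig(85,21.5,40,156.2)
jig(45,21.5,40,156.2)
p=cam("wrist","wrist3")
```

```text
t 11.375 pos [ 473.  -119.9   69.5] F [ 0.6  0.1 -1.5] gap 39.8 g 34.9409544467926
goto [np.float64(473.67600000000004), np.float64(-121.4484), 40] 156.2 rot [-0.    -0.001 -0.003] shift [-1.3 -1.2 29.5]
goto [np.float64(510.27599999999995), np.float64(-137.58839999999998), 40] 156.2 rot [-0.    -0.001 -0.003] shift [-41.3  -1.1  29.4]
```

View pics/wrist3.png

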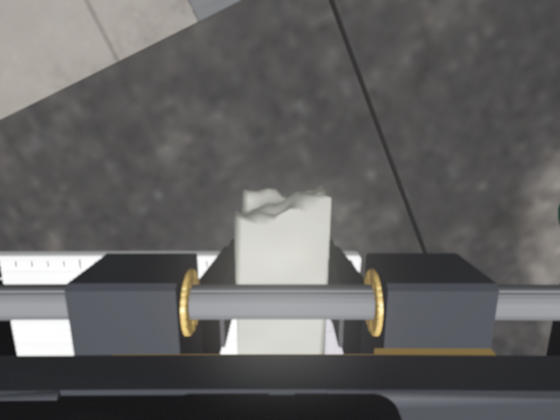

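The rough end (row about 195) faces the open front. Lowering and inserting.

Emit:
move_arm:
  motion:
    - [0, 0, -0.003, -1, -1, 18, 30]
    - [0, 0, -0.003, -1, -1, 29.5, 30]
    - [0, 0, -0.003, -1, -1, 29.5, 30]
    - [0, 0, -0.003, -14, -1, 29.5, 30]
    - [0, 0, -0.003, -26, -1, 29.5, 30]
    - [0, 0, -0.003, -34, -1, 29.5, 30]
    - [0, 0, -0.003, -37, -1, 30, 30]
    - [0, 0, -0.003, -39, -1, 30.5, 30]
    - [0, 0, -0.003, -40, -1, 30.5, 30]

```text
time_s: 12.55
position: [508.7, -137.2, 38.9]
tool_rot: [[-0.915, 0.404, -0.002], [0.404, 0.915, 0.0], [0.002, -0.0, -1.0]]
wrist_force: [-4.3, 1.3, 0.2]
finger_gap: 0.417
grasp_force: 34.9
```

Emit:
move_arm:
  motion:
    - [0, 0, 0, -1, 0, 0, 30]
    - [0, 0, 0, -2, 0, 0, 30]
    - [0, 0, 0, -2, 0, 0, 30]

```text
time_s: 12.92
position: [508.8, -137.3, 38.7]
tool_rot: [[-0.915, 0.404, -0.005], [0.404, 0.915, 0.002], [0.006, -0.0, -1.0]]
wrist_force: [-10.1, 3.1, 1.7]
finger_gap: 0.42
grasp_force: 35.0
```

Emit:
move_arm:
  motion:
    - [0, 0, 0, -0.5, 0, 0, 55]
    - [0, 0, 0, 0, 0, 0, 58]
    - [0, 0, 0, 0, 0, 0, 58]
    - [0, 0, 0, 0, 0, -50, 58]
    - [0, 0, 0, 60, 0, -110, 75]
    - [0, 0, 0, 60, 0, -170, 75]
    - [0, 0, 0, 60, 0, -200, 75]
    - [0, 0, 0, 60, 0, -200, 75]

```text
time_s: 13.92
position: [457.2, -114.3, 242.2]
tool_rot: [[-0.915, 0.404, 0.006], [0.404, 0.915, -0.003], [-0.007, 0.0, -1.0]]
wrist_force: [-0.2, -0.7, -0.2]
finger_gap: 0.787
grasp_force: 0.0
```

Run:
```python
from h import *
s=st(); print(np.array(s["q"]).round(0))
p=cam("top",'top3'); P,u,v=cloud(p); halves(p)
q=np.c_[S-P[:,:2]@EX,F-P[:,:2]@EY,P[:,2]]
k=(q[:,0]>20)&(q[:,0]<110)&(abs(q[:,1]-20)<45)&(q[:,2]>45)&(q[:,2]<58)
print('placed',q[k].min(0).round(),q[k].max(0).round(),k.sum())
for d in place_of(p,"half_a_mid"): print(round(d["conf"],2),c2w(p,d["xyz"]).round(1))
a=cv2.resize(p["pixels"][170:280,140:480],None,fx=2.3,fy=2.3,interpolation=cv2.INTER_CUBIC)
cv2.imwrite('pics/c3.png',a[...,::-1])
goto([440,150,240],100)
```

```text
t 13.925 pos [ 457.2 -114.3  242.2] F [-0.2 -0.7 -0.2] gap 74.8 g 0.0
[-22.  14. 109.  -0.  57. -88.]
half [539.6 449.2] head 24.3 78.9 41.3 z 40.9 px [194. 215.]
half [412.4 408.5] head -1.7 81.6 40.0 z 40.4 px [204. 256.]Traceback (most recent call last):
  File "<stdin>", line 6, in <module>
    return umr_minimum(a, axis, None, out, keepdims, initial, where)
ValueError: zero-size array to reduction operation minimum which has no identity
```

Emit:
move_arm:
  motion:
    - [0, 0, 0, 14, 50, 0, 75]
    - [0, 0, -0.1, 30, 105, 0, 75]
    - [0, 0, -0.22, 46, 162, 0, 75]
    - [0, 0, -0.34, 62, 219, 0, 75]
    - [0, 0, -0.46, 78, 276, 0, 75]
    - [0, 0, -0.58, 95, 333, 0, 75]
    - [0, 0, -0.7, 111, 390, 0, 75]
    - [0, 0, -0.84, 127, 447, 0, 75]
    - [0, 0, -0.84, 143, 500, 0, 75]
    - [0, 0, -0.84, 155, 545, 0, 75]

```text
time_s: 15.22
position: [534.3, 449.2, 236.3]
tool_rot: [[-0.911, -0.412, -0.003], [-0.412, 0.911, -0.002], [0.003, -0.001, -1.0]]
wrist_force: [-0.1, -0.5, 1.2]
finger_gap: 0.788
grasp_force: 0.0
```

Run:
```python
from h import *
s=st(); print(np.array(s["q"]).round(0))
p=cam("wrist",'wrist4'); P,u,v=cloud(p); halves(p)
for d in place_of(p,"half_a_mid"): print(round(d["conf"],2),c2w(p,d["xyz"]).round(1))
p=cam("top",'top4'); P,u,v=cloud(p); halves(p)
q=np.c_[S-P[:,:2]@EX,F-P[:,:2]@EY,P[:,2]]
k=(q[:,0]>20)&(q[:,0]<110)&(abs(q[:,1]-20)<45)&(q[:,2]>45)&(q[:,2]<58)
print('placed',q[k].min(0).round(),q[k].max(0).round(),k.sum())
for d in place_of(p,"half_a_mid"): print(round(d["conf"],2),c2w(p,d["xyz"]).round(1))
goto([535,447,100],204); goto([535,447,25],204)
a=cv2.resize(p["pixels"][170:280,140:480],None,fx=2.3,fy=2.3,interpolation=cv2.INTER_CUBIC)
cv2.imwrite('pics/c3.png',a[...,::-1])
```

```text
t 15.225 pos [534.3 449.2 236.3] F [-0.1 -0.5  1.2] gap 75.0 g 0.0
[ 35.  34.  77.  -0.  70. -80.]
half [414.3 408.2] head 0.2 83.9 40.1 z 39.0 px [296.  50.]
half [539.6 448.7] head 23.9 86.0 39.6 z 39.1 px [278. 197.]
half [650.8 553. ] head 84.7 84.5 40.0 z 39.2 px [331. 333.]
0.73 [541.1 452.5  16.9]
placed [ 20. -22.  45.] [84. 62. 58.] 206
0.53 [ 512.4 -136.8   36.3]
goto [535, 447, 100] 204 rot [-0.001 -0.003  0.007] shift [ -1.1  -0.6 136.3]
goto [535, 447, 25] 204 rot [-0.001 -0.003  0.007] shift [ -1.4  -0.5 211.3]
```

View pics/c3.png

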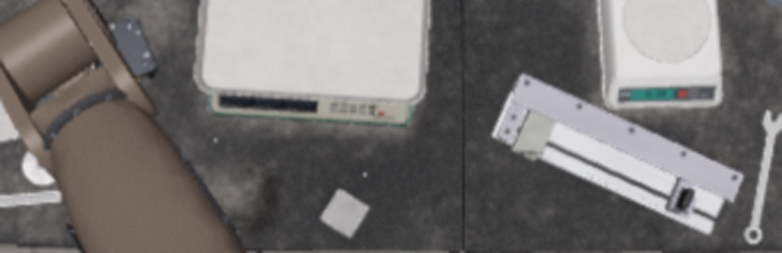

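The crop shows C lying against the fence at (533,135) with the jaw open at (683,195). The cube and the rest are untouched. Descending on A.

Emit:
move_arm:
  motion:
    - [0, 0, 0.007, -3.5, 0.8, 60, 75]
    - [0, 0, 0.007, -3.5, 0.8, 120, 75]
    - [0, 0, 0.007, -3.5, 0.8, 170, 75]
    - [0, 0, 0.007, -3.5, 0.8, 205, 75]
    - [0, 0, 0.007, -3.5, 0.8, 211, 75]
    - [0, 0, 0.007, -3.5, 0.8, 211, 30]
    - [0, 0, 0.007, -3.5, 0.8, 211, 30]
    - [0, 0, 0.007, -3.5, 0.8, 211, 30]
    - [0, 0, 0.007, -3.5, 0.8, 211, 30]
    - [0, 0, 0.007, -3.5, 0.8, 211, 30]

```text
time_s: 16.68
position: [537.8, 449.4, 28.8]
tool_rot: [[-0.914, -0.405, 0.001], [-0.405, 0.914, 0.0], [-0.001, -0.0, -1.0]]
wrist_force: [-1.3, -1.5, 5.8]
finger_gap: 0.419
grasp_force: 35.0
```

Run:
```python
from h import *
s=st(); goto([420,300,190],180)
```

```text
t 16.675 pos [537.8 449.4  28.8] F [-1.3 -1.5  5.8] gap 39.8 g 34.99813735485077
goto [420, 300, 190] 180 rot [0.    0.001 0.417] shift [ 168.1  -88.9 -161.3]
```

Emit:
move_arm:
  motion:
    - [0, 0, 0, 0, 0, -40, 30]
    - [0, 0, 0, 0, 0, -90, 30]
    - [0, 0, 0, 30, -25, -105, 30]
    - [0, 0, 0, 72, -60, -105, 30]
    - [0, 0, 0.1, 115, -96, -105, 30]
    - [0, 0, 0.2, 155, -130, -105, 30]
    - [0, 0, 0.3, 187, -156, -105, 30]
    - [0, 0, 0.42, 187, -156, -105, 30]

```text
time_s: 17.68
position: [428.3, 229.0, 133.2]
tool_rot: [[-1.0, 0.008, -0.001], [0.008, 1.0, -0.001], [0.001, -0.001, -1.0]]
wrist_force: [0.9, 0.4, -2.9]
finger_gap: 0.415
grasp_force: 35.0
```

Run:
```python
from h import *
s=st(); goto([430,40,135],156.2); jig(85,82,75,156.2)
```

```text
t 17.675 pos [428.3 229.  133.2] F [ 0.9  0.4 -2.9] gap 39.5 g 34.99639570713043
goto [430, 40, 135] 156.2 rot [-0.001 -0.001  0.407] shift [  -3.3 -188.9   -1.7]
goto [np.float64(449.26425), np.float64(-176.8059), 75] 156.2 rot [-0.001 -0.001  0.407] shift [ -24.4 -405.5   58.4]
```

Emit:
move_arm:
  motion:
    - [0, 0, 0.05, -3, -50, 0, 30]
    - [0, 0, 0.1, -6, -107, 0, 30]
    - [0, 0, 0.15, -10, -164, 0, 30]
    - [0, 0, 0.2, -13, -221, 0, 30]
    - [0, 0, 0.3, -17, -278, 0, 30]
    - [0, 0, 0.407, -20, -335, 0, 30]
    - [0, 0, 0.407, -24, -385, 10, 30]
    - [0, 0, 0.407, -24.4, -405.5, 40, 30]
    - [0, 0, 0.407, -24.4, -405.5, 58, 30]
    - [0, 0, 0.407, -24.4, -405.5, 58, 30]

```text
time_s: 18.92
position: [452.4, -174.5, 74.1]
tool_rot: [[-0.917, 0.399, -0.002], [0.399, 0.917, 0.001], [0.003, 0.0, -1.0]]
wrist_force: [0.1, -0.1, -2.8]
finger_gap: 0.418
grasp_force: 35.0
```

Run:
```python
from h import *
s=st(); jig(85,82,42.5,156.2); jig(45,82,41.5,156.2)
```

```text
t 18.925 pos [ 452.4 -174.5   74.1] F [ 0.1 -0.1 -2.8] gap 39.7 g 34.99941945075989
goto [np.float64(449.26425), np.float64(-176.8059), 42.5] 156.2 rot [ 0.    -0.003  0.005] shift [ 1.8 -3.4 31.6]
goto [np.float64(485.86424999999997), np.float64(-192.9459), 41.5] 156.2 rot [ 0.    -0.003  0.005] shift [-38.2  -3.6  32.5]
```

Emit:
move_arm:
  motion:
    - [0, 0, 0, 0, 0, 20, 30]
    - [0, 0, 0, 0, 0, 32, 30]
    - [0, 0, 0, 0, 0, 32, 30]
    - [0, 0, 0, -14, 0, 32, 30]
    - [0, 0, 0, -26, 0, 32, 30]
    - [0, 0, 0, -33, 0, 32.5, 30]
    - [0, 0, 0, -37, 0, 33, 30]
    - [0, 0, 0, -39, 0, 33.5, 30]
    - [0, 0, 0, -41, 0, 34, 30]
    - [0, 0, 0, -41, 0, 34, 30]

```text
time_s: 20.18
position: [488.7, -189.9, 41.0]
tool_rot: [[-0.917, 0.399, -0.004], [0.399, 0.917, 0.002], [0.005, 0.0, -1.0]]
wrist_force: [-9.3, 3.3, 4.0]
finger_gap: 0.414
grasp_force: 35.0
```

Emit:
move_arm:
  motion:
    - [0, 0, 0, 0.5, 0, 0, 46]
    - [0, 0, 0, 1, 0, 0, 46]
    - [0, 0, 0, 1, 0, 0, 46]
    - [0, 0, 0, 1, 0, -30, 46]
    - [0, 0, 0, 30, 0, -80, 46]
    - [0, 0, 0, 60, 0, -140, 75]
    - [0, 0, 0, 60, 0, -190, 75]

```text
time_s: 21.05
position: [434.1, -166.3, 232.9]
tool_rot: [[-0.917, 0.398, -0.0], [0.398, 0.917, 0.0], [0.0, -0.0, -1.0]]
wrist_force: [1.3, -0.2, -0.4]
finger_gap: 0.637
grasp_force: 0.0
```

Run:
```python
from h import *
s=st(); print(np.array(s["q"]).round(0)); goto([430,60,235],156)
goto([418,408,120],180)
```

```text
t 21.05 pos [ 434.1 -166.3  232.9] F [ 1.3 -0.2 -0.4] gap 60.6 g 0.0
[-29.  14. 110.  -0.  56. -96.]
goto [430, 60, 235] 156 rot [-0.    -0.     0.009] shift [ 94.  205.9  -2. ]
goto [418, 408, 120] 180 rot [ 0.   -0.   -0.41] shift [243.6 520.3 113. ]
```

Emit:
move_arm:
  motion:
    - [0, 0, -0.04, 22, 48, 0, 75]
    - [0, 0, -0.08, 48, 102, 0, 75]
    - [0, 0, -0.12, 73, 156, 0, 75]
    - [0, 0, -0.16, 98, 210, 0, 75]
    - [0, 0, -0.2, 123, 264, 0, 75]
    - [0, 0, -0.25, 149, 318, 0, 75]
    - [0, 0, -0.3, 174, 372, 0, 75]
    - [0, 0, -0.35, 199, 426, 0, 75]
    - [0, 0, -0.41, 224, 478, 10, 75]
    - [0, 0, -0.41, 243, 520, 30, 75]

```text
time_s: 22.3
position: [419.7, 409.2, 201.2]
tool_rot: [[-1.0, -0.002, 0.002], [-0.002, 1.0, 0.001], [-0.002, 0.001, -1.0]]
wrist_force: [0.7, -0.1, 0.6]
finger_gap: 0.788
grasp_force: 0.0
```

Run:
```python
from h import *
s=st(); print(np.array(s["q"]).round(0))
p=cam("wrist",'wrist5'); halves(p)
for d in place_of(p,"half_a_mid"): print(round(d["conf"],2),c2w(p,d["xyz"]).round(1))
p=cam("top",'top5'); P,u,v=cloud(p); halves(p)
q=np.c_[S-P[:,:2]@EX,F-P[:,:2]@EY,P[:,2]]
for lo,hi in ((-5,48),(52,110)):
    k=(q[:,0]>25)&(q[:,0]<110)&(q[:,1]>lo)&(q[:,1]<hi)&(q[:,2]>45)&(q[:,2]<58)
    r=cv2.minAreaRect(q[k][:,:2].astype(np.float32)); print('placed',r,k.sum())
a=cv2.resize(p["pixels"][190:280,330:480],None,fx=5,fy=5,interpolation=cv2.INTER_CUBIC)
cv2.imwrite('pics/c5.png',a[...,::-1])
```

```text
t 22.3 pos [419.7 409.2 201.2] F [ 0.7 -0.1  0.6] gap 74.9 g 0.0
[ 38.  26.  96.  -0.  57. -52.]
half [414.7 408.3] head -0.0 84.2 40.1 z 39.1 px [280. 187.]
placed ((54.69898223876953, 20.79732894897461), (40.70996856689453, 59.238365173339844), 88.7494125366211) 185
placed ((56.09764099121094, 75.8121337890625), (62.538333892822266, 41.14410400390625), 2.6919612884521484) 193
```

View pics/c5.png

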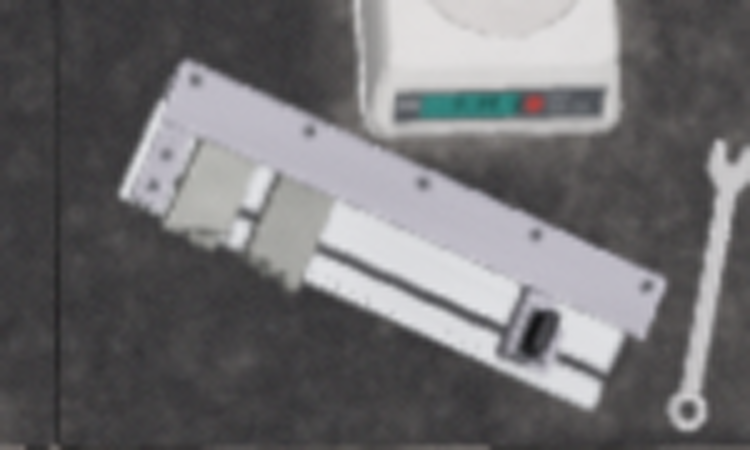

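Both placed halves sit at the lip with rough ends to the front, (200,190) and (290,230). Now picking B.

Emit:
move_arm:
  motion:
    - [0, 0, 0, 1, 0, 60, 75]
    - [0, 0, 0, 1, 0, 115, 75]
    - [0, 0, 0, 1, 0, 160, 75]
    - [0, 0, 0, 1, 0, 177, 75]
    - [0, 0, 0, 1, 0, 177, 75]
    - [0, 0, 0, 1, 0, 177, 30]
    - [0, 0, 0, 1, 0, 177, 30]
    - [0, 0, 0, 1, 0, 177, 30]
    - [0, 0, 0, 1, 0, 177, 30]
    - [0, 0, 0, 1, 0, 177, 30]

```text
time_s: 23.7
position: [419.1, 406.9, 24.5]
tool_rot: [[-1.0, -0.0, 0.001], [-0.0, 1.0, 0.0], [-0.001, 0.0, -1.0]]
wrist_force: [-1.1, 0.5, 6.1]
finger_gap: 0.417
grasp_force: 35.0
```

Run:
```python
from h import *
s=st(); goto([430,200,130],90); goto([430,0,130],0)
```

```text
t 23.7 pos [419.1 406.9  24.5] F [-1.1  0.5  6.1] gap 39.7 g 34.99344348907471
goto [430, 200, 130] 90 rot [1.000e-03 0.000e+00 1.571e+00] shift [ -10.9 -206.8 -105.6]
goto [430, 0, 130] 0 rot [-1.000e-03  1.000e-03 -3.141e+00] shift [ -10.9 -406.8 -105.7]
```

Emit:
move_arm:
  motion:
    - [0, 0, 0, 0, 0, -40, 30]
    - [0, 0, 0, 0, 0, -90, 30]
    - [0, 0, 0.17, -2, -20, -105, 30]
    - [0, 0, 0.35, -4, -50, -105, 30]
    - [0, 0, 0.53, -6, -80, -105, 30]
    - [0, 0, 0.71, -8, -110, -105, 30]
    - [0, 0, 0.89, -11, -140, -105, 30]
    - [0, 0, 1.07, -11, -170, -105, 30]
    - [0, 0, 1.25, -11, -200, -105, 30]
    - [0, 0, 1.43, -11, -230, -105, 30]

```text
time_s: 24.95
position: [429.6, 175.7, 128.7]
tool_rot: [[-0.135, 0.991, -0.001], [0.991, 0.135, -0.0], [-0.0, -0.001, -1.0]]
wrist_force: [0.6, -0.6, -3.2]
finger_gap: 0.415
grasp_force: 35.0
```

Run:
```python
from h import *
s=st(); jig(90,143,75,-23.8)
```

```text
t 24.95 pos [429.6 175.7 128.7] F [ 0.6 -0.6 -3.2] gap 39.4 g 34.987263679504395
goto [np.float64(420.07574999999997), np.float64(-230.6034), 75] -23.8 rot [-0.000e+00  1.000e-03  2.121e+00] shift [-401.3  -64.2   53.9]
```

Emit:
move_arm:
  motion:
    - [0, 0, 0.17, -40, -6, 0, 30]
    - [0, 0, 0.35, -84, -13, 0, 30]
    - [0, 0, 0.53, -128, -20, 0, 30]
    - [0, 0, 0.71, -172, -27, 0, 30]
    - [0, 0, 0.89, -216, -34, 0, 30]
    - [0, 0, 1.07, -260, -41, 0, 30]
    - [0, 0, 1.25, -304, -48, 0, 30]
    - [0, 0, 1.43, -348, -55, 0, 30]
    - [0, 0, 1.61, -380, -61, 0, 30]
    - [0, 0, 1.79, -401, -64, 0, 30]

```text
time_s: 26.2
position: [422.5, -230.7, 128.7]
tool_rot: [[0.996, -0.085, -0.001], [-0.085, -0.996, 0.0], [-0.001, -0.0, -1.0]]
wrist_force: [-0.8, 0.6, -3.5]
finger_gap: 0.42
grasp_force: 35.0
```

Run:
```python
from h import *
s=st(); jig(90,143,75,-23.8)
```

```text
t 26.2 pos [ 422.5 -230.7  128.7] F [-0.8  0.6 -3.5] gap 39.9 g 34.98654663562775
goto [np.float64(420.07574999999997), np.float64(-230.6034), 75] -23.8 rot [-0.     0.001  0.33 ] shift [-2.3  0.1 53.7]
```

Emit:
move_arm:
  motion:
    - [0, 0, 0.17, -1, 0, 10, 30]
    - [0, 0, 0.33, -1, 0, 40, 30]
    - [0, 0, 0.33, -1, 0, 54, 30]
    - [0, 0, 0.33, -1, 0, 54, 30]
    - [0, 0, 0.33, -1, 0, 54, 30]

```text
time_s: 26.82
position: [422.2, -229.3, 75.6]
tool_rot: [[0.919, -0.395, 0.0], [-0.395, -0.919, -0.0], [0.001, 0.0, -1.0]]
wrist_force: [0.8, 0.7, -3.0]
finger_gap: 0.42
grasp_force: 35.0
```

Run:
```python
from h import *
s=st(); jig(90,143,38.5,-23.8); jig(45,143,36.5,-23.8)
p=cam("wrist",'wrist6')
```

```text
t 26.825 pos [ 422.2 -229.3   75.6] F [ 0.8  0.7 -3. ] gap 39.9 g 34.991880655288696
goto [np.float64(420.07574999999997), np.float64(-230.6034), 38.5] -23.8 rot [ 0.    -0.001  0.009] shift [-1.5  2.  37.1]
goto [np.float64(461.25075), np.float64(-248.7609), 36.5] -23.8 rot [ 0.    -0.001  0.009] shift [43.5  2.4 39.1]
```

View pics/wrist6.png

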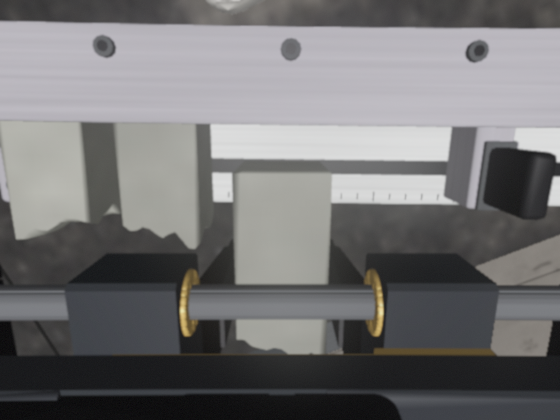

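The view shows B square in the gripper at (282,260), flat end toward the lip, with C and A on the left and the jaw at (480,170) well clear. Lowering and inserting.

Emit:
move_arm:
  motion:
    - [0, 0, 0.009, -1, 0, 20, 30]
    - [0, 0, 0.009, -1, 0, 36.5, 30]
    - [0, 0, 0.009, -1, 0, 36.5, 30]
    - [0, 0, 0.009, 15, 0, 36.5, 30]
    - [0, 0, 0.009, 27, 0, 36.5, 30]
    - [0, 0, 0.009, 35, 0, 37, 30]
    - [0, 0, 0.009, 39, 0, 37.5, 30]
    - [0, 0, 0.009, 42, 0, 38, 30]
    - [0, 0, 0.009, 43.5, 0, 38.5, 30]
    - [0, 0, 0.009, 43.5, 0, 38.5, 30]

```text
time_s: 28.12
position: [459.0, -244.8, 36.4]
tool_rot: [[0.914, -0.405, -0.006], [-0.405, -0.914, 0.004], [-0.007, -0.001, -1.0]]
wrist_force: [-12.5, 4.5, 6.8]
finger_gap: 0.419
grasp_force: 35.0
```

Emit:
move_arm:
  motion:
    - [0, 0, 0, 1, 0, 0, 30]
    - [0, 0, 0, 2, 0, 0, 30]
    - [0, 0, 0, 2, 0, 0, 30]

```text
time_s: 28.5
position: [459.4, -245.0, 36.3]
tool_rot: [[0.914, -0.405, -0.009], [-0.405, -0.914, 0.006], [-0.011, -0.001, -1.0]]
wrist_force: [-20.7, 4.4, 12.2]
finger_gap: 0.421
grasp_force: 35.0
```

Emit:
move_arm:
  motion:
    - [0, 0, 0, 0, 0, 0, 46]
    - [0, 0, 0, -2, 0, 0, 46]
    - [0, 0, 0, -2, 0, 0, 46]
    - [0, 0, 0, -2, 0, -40, 46]
    - [0, 0, 0, -30, 0, -90, 46]
    - [0, 0, 0, -60, 0, -150, 60]
    - [0, 0, 0, -80, 0, -200, 60]
    - [0, 0, 0, -80, 0, -240, 60]
    - [0, 0, 0, -80, 0, -240, 60]

```text
time_s: 29.62
position: [391.3, -215.4, 279.3]
tool_rot: [[0.914, -0.405, 0.005], [-0.405, -0.914, -0.004], [0.006, 0.001, -1.0]]
wrist_force: [-0.0, 0.6, -0.2]
finger_gap: 0.629
grasp_force: 0.0
```

```bash
cat >> h.py <<'E'
def tops(p):
    P,u,v=cloud(p)
    q=np.c_[S-P[:,:2]@EX,F-P[:,:2]@EY,P[:,2]]
    m=np.zeros((420,560),np.uint8); k=(q[:,0]>24)&(q[:,0]<110)&(q[:,1]>-10)&(q[:,1]<200)&(q[:,2]>46)&(q[:,2]<57); m[v[k],u[k]]=1
    Q=np.zeros((420,560,3)); Q[v,u]=q; n,l,s,c=cv2.connectedComponentsWithStats(m)
    for i in range(1,n):
        if s[i,4]>60:
            a=Q[l==i]; print('px',c[i].round(),s[i,4],'ax',np.percentile(a[:,0],[1,99]).round(1),'ay',np.percentile(a[:,1],[2,98]).round(1),'z',np.median(a[:,2]).round(1), 'ang',cv2.minAreaRect(a[:,:2].astype(np.float32))[2])
    return Q
E
python3 - <<'E'
from h import *
s=st()
p=cam("wrist",'wrist7'); tops(p)
for d in place_of(p,"half_a_mid"): w=c2w(p,d["xyz"]); print(round(d["conf"],2),(S-w[:2]@EX).round(1),(F-w[:2]@EY).round(1),w[2].round(1))
for d in place_of(p,"jaw_tab"): w=c2w(p,d["xyz"]); print('jaw',round(d["conf"],2),(S-w[:2]@EX).round(1),(F-w[:2]@EY).round(1),w.round(1))
E
```

```text
t 29.625 pos [ 391.3 -215.4  279.3] F [-0.   0.6 -0.2] gap 59.8 g 0.0
px [164. 118.] 2241 ax [24.2 80.8] ay [ 1.4 41.4] z 51.0 ang 89.96692657470703
px [221. 119.] 2244 ax [24.2 83.7] ay [58.6 97.4] z 51.2 ang 0.11937916278839111
px [281. 119.] 2267 ax [24.2 82.7] ay [120.7 158.8] z 51.1 ang 0.31670472025871277
0.73 41.4 74.9 32.1
jaw 0.76 49.1 255.2 [ 412.2 -349.8   63.7]
```

View pics/wrist7.png

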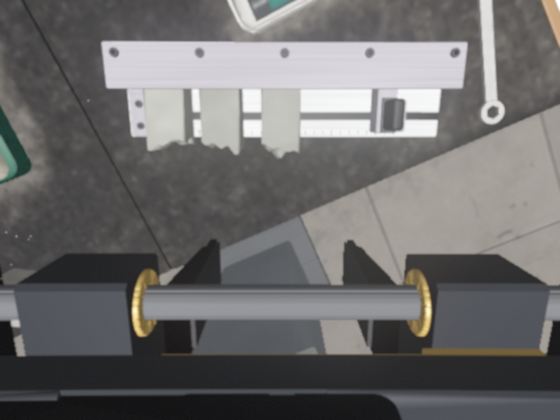

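All three lie square on the plate at (165,118), (221,118) and (281,120), with rough ends at the front. The jaw tab is at (393,113). Next I'll grip the tab.

Run:
```python
from h import *
goto([415.7,-347,130],-23.8)
```

```text
goto [415.7, -347, 130] -23.8 rot [-0.     0.001 -0.002] shift [ 77.  110.7 145.5]
```

Emit:
move_arm:
  motion:
    - [0, 0, 0, 35, 50, 10, 50]
    - [0, 0, 0, 70, 100, 40, 50]
    - [0, 0, 0, 77, 110.5, 90, 50]
    - [0, 0, 0, 77, 110.5, 145, 50]
    - [0, 0, 0, 77, 110.5, 195, 50]
    - [0, 0, 0, 77, 110.5, 220, 50]
    - [0, 0, 0, 77, 110.5, 220, 5]
    - [0, 0, 0, 77, 110.5, 220, 5]
    - [0, 0, 0, 77, 110.5, 220, 5]
    - [0, 0, 0, 77, 110.5, 220, 5]
  squeeze: 25

```text
time_s: 31.02
position: [416.5, -347.3, 57.5]
tool_rot: [[0.914, -0.405, 0.001], [-0.405, -0.914, -0.001], [0.001, 0.001, -1.0]]
wrist_force: [-0.6, 0.6, 0.2]
finger_gap: 0.162
grasp_force: 0.0
```

Run:
```python
from h import *
st(); goto([415.5,-347,59],-23.8)
```

```text
t 31.025 pos [ 416.5 -347.3   57.5] F [-0.6  0.6  0.2] gap 15.4 g 0.0
goto [415.5, -347, 59] -23.8 rot [ 0.001 -0.001 -0.002] shift [-1.   0.1 -1.5]
```

Emit:
move_arm:
  motion:
    - [0, 0, 0, 0, 0, 0, 5]
    - [0, 0, 0, 0, 0, 0, 5]
    - [0, 0, 0, 0, -10, 0, 5]
    - [0, 0, 0, 0, -24, 0, 5]
    - [0, 0, 0, 0, -38, 0, 5]
    - [0, 0, 0, 0, -52, 0, 5]
    - [0, 0, 0, 0, -64, 0, 5]
    - [0, 0, 0, 0, -72, 0, 5]
    - [0, 0, 0, 0, -77, 0, 5]
    - [0, 0, 0, 0, -82, 0, 5]

```text
time_s: 32.28
position: [449.6, -272.7, 57.4]
tool_rot: [[0.914, -0.405, 0.001], [-0.405, -0.914, -0.002], [0.002, 0.001, -1.0]]
wrist_force: [-3.4, -4.6, 7.0]
finger_gap: 0.122
grasp_force: 25.0
```

Emit:
move_arm:
  motion:
    - [0, 0, 0, 0, -4, 0, 5]
    - [0, 0, 0, 0, -8, 0, 5]
    - [0, 0, 0, 0, -12, 0, 5]
    - [0, 0, 0, 0, -16, 0, 5]
    - [0, 0, 0, 0, -20, 0, 5]
    - [0, 0, 0, 0, -24, 0, 5]
    - [0, 0, 0, 0, -27, 0, 5]
    - [0, 0, 0, 0, -30, 0, 5]
    - [0, 0, 0, 0, -30, 0, 5]

```text
time_s: 33.4
position: [461.9, -245.3, 57.4]
tool_rot: [[0.914, -0.405, 0.001], [-0.405, -0.914, -0.001], [0.002, 0.001, -1.0]]
wrist_force: [-3.0, -3.1, 7.1]
finger_gap: 0.121
grasp_force: 25.0
```

Run:
```python
from h import *
s=st(); w=np.array(s["position"]); print('tab ay',F-w[:2]@EY)
p=cam("wrist",'wrist8'); tops(p)
```

```text
t 33.4 pos [ 461.9 -245.3   57.4] F [-3.  -3.1  7.1] gap 11.5 g 25.001679360866547
tab ay 139.55327888089812
px [ 42. 254.] 5035 ax [25.  55.4] ay [ 5.4 41.5] z 51.1 ang 87.33305358886719
px [158. 246.] 6805 ax [25.  54.9] ay [ 47.9 124.7] z 51.1 ang 89.97054290771484
px [282. 238.] 489 ax [29.3 35.2] ay [129.5 148.6] z 48.9 ang 89.03630065917969
px [ 25. 325.] 284 ax [74.3 82.2] ay [ 4.  20.1] z 50.9 ang 14.628617286682129
px [131. 323.] 78 ax [74.3 79.8] ay [58.2 66.1] z 51.2 ang 61.25375747680664
```

View pics/wrist8.png

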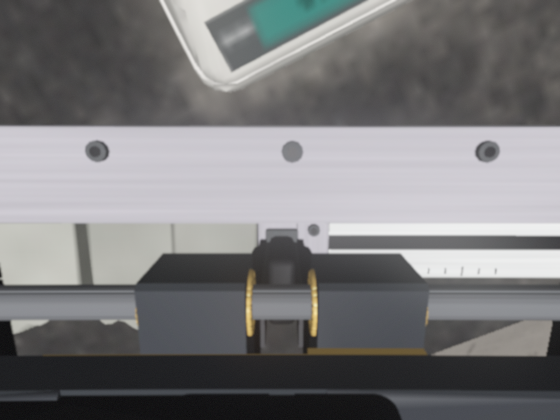

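The jaw has gathered two halves (seam at column 173). About 6 mm of gap to the fence half (column 80) remains. I'll close slowly, watching the force.

Emit:
move_arm:
  motion:
    - [0, 0, 0, 0, -1.5, 0, 5]
    - [0, 0, 0, 0, -3, 0, 5]
    - [0, 0, 0, 0, -4, 0, 5]
    - [0, 0, 0, 0, -5, 0, 5]
    - [0, 0, 0, 0, -6, 0, 5]
    - [0, 0, 0, 0, -6, 0, 5]

```text
time_s: 34.2
position: [464.2, -240.0, 57.4]
tool_rot: [[0.914, -0.405, 0.001], [-0.405, -0.914, -0.001], [0.002, 0.001, -1.0]]
wrist_force: [-4.1, -5.3, 7.1]
finger_gap: 0.125
grasp_force: 25.0
```

Emit:
move_arm:
  motion:
    - [0, 0, 0, 0, -0.5, 0, 5]
    - [0, 0, 0, 0, -1, 0, 5]
    - [0, 0, 0, 0, -1, 0, 5]

```text
time_s: 34.58
position: [464.5, -239.3, 57.4]
tool_rot: [[0.914, -0.405, 0.001], [-0.405, -0.914, -0.002], [0.002, 0.001, -1.0]]
wrist_force: [-5.5, -5.8, 7.7]
finger_gap: 0.124
grasp_force: 25.0
```

Emit:
move_arm:
  motion:
    - [0, 0, 0, 0, -0.5, 0, 5]
    - [0, 0, 0, 0, -1, 0, 5]
    - [0, 0, 0, 0, -1, 0, 5]

```text
time_s: 34.95
position: [464.9, -238.3, 57.4]
tool_rot: [[0.914, -0.405, 0.001], [-0.405, -0.914, -0.002], [0.002, 0.001, -1.0]]
wrist_force: [-4.5, -6.3, 7.1]
finger_gap: 0.127
grasp_force: 25.0
```

Emit:
move_arm:
  motion:
    - [0, 0, 0, 0, -0.5, 0, 5]
    - [0, 0, 0, 0, -1, 0, 5]
    - [0, 0, 0, 0, -1, 0, 5]

```text
time_s: 35.33
position: [465.3, -237.4, 57.4]
tool_rot: [[0.914, -0.405, 0.001], [-0.405, -0.914, -0.002], [0.002, 0.001, -1.0]]
wrist_force: [-4.1, -5.8, 6.5]
finger_gap: 0.127
grasp_force: 25.0
```

Still sliding at about 7 N with no hard contact yet.

Emit:
move_arm:
  motion:
    - [0, 0, 0, 0, -0.5, 0, 5]
    - [0, 0, 0, 0, -1, 0, 5]
    - [0, 0, 0, 0, -1, 0, 5]

```text
time_s: 35.7
position: [465.7, -236.5, 57.4]
tool_rot: [[0.914, -0.405, 0.001], [-0.405, -0.914, -0.002], [0.002, 0.001, -1.0]]
wrist_force: [-4.2, -7.1, 7.5]
finger_gap: 0.126
grasp_force: 25.0
```

Emit:
move_arm:
  motion:
    - [0, 0, 0, 0, -0.5, 0, 5]
    - [0, 0, 0, 0, -1, 0, 5]
    - [0, 0, 0, 0, -1, 0, 5]

```text
time_s: 36.08
position: [465.8, -236.3, 57.4]
tool_rot: [[0.914, -0.405, 0.001], [-0.405, -0.914, -0.002], [0.002, 0.002, -1.0]]
wrist_force: [-8.5, -13.9, 6.7]
finger_gap: 0.124
grasp_force: 25.0
```

Run:
```python
from h import *
s=st(); w=np.array(s["position"]); print('tab ay',F-w[:2]@EY)
p=cam("wrist",'wrist9'); tops(p)
```

```text
t 36.075 pos [ 465.8 -236.3   57.4] F [ -8.5 -13.9   6.7] gap 11.7 g 25.003689229488373
tab ay 129.78849819526965
px [110. 249.] 11953 ax [24.9 55.1] ay [ -0.8 113.4] z 51.2 ang 0.06866320222616196
px [282. 238.] 481 ax [29.3 35.2] ay [119.9 138.8] z 48.9 ang 0.4517093300819397
px [ 33. 325.] 361 ax [74.  82.3] ay [-2.5 16.2] z 51.0 ang 0.25046294927597046
px [131. 323.] 79 ax [74.5 79.6] ay [48.6 56.6] z 51.1 ang 87.97505950927734
```

Firm contact at about 16 N, row closed up. Releasing and checking.

Emit:
move_arm:
  motion:
    - [0, 0, 0, 0, 0, 0, 22]
    - [0, 0, 0, 0, 0, 0, 30]
    - [0, 0, 0, 0, 0, 0, 30]
    - [0, 0, 0, 0, 0, -40, 30]
    - [0, 0, 0, -30, -10, -90, 40]
    - [0, 0, 0, -70, -15, -150, 40]
    - [0, 0, 0, -75, -20, -200, 40]
    - [0, 0, 0, -80, -20, -222, 40]
    - [0, 0, 0, -80, -20, -222, 40]
    - [0, 0, 0, -80, -20, -222, 40]

```text
time_s: 37.38
position: [400.8, -183.8, 277.6]
tool_rot: [[0.914, -0.405, -0.001], [-0.405, -0.914, 0.001], [-0.001, -0.0, -1.0]]
wrist_force: [-0.7, 0.8, 0.0]
finger_gap: 0.423
grasp_force: 0.0
```

Run:
```python
from h import *
s=st()
p=cam("wrist",'wrist10'); Q=tops(p)
m=(Q[...,2]>46)&(Q[...,2]<57)
a=Q[m]
for lo in range(2,120,6):
    k=(a[:,1]>lo)&(a[:,1]<lo+6)&(a[:,0]>24)&(a[:,0]<110); print(lo,a[k][:,0].max().round(1) if k.any() else None,end='; ')
for d in place_of(p,"jaw_tab"): w=c2w(p,d["xyz"]); print('jaw',(F-w[:2]@EY).round(1))
cv2.imwrite('pics/c10.png',cv2.resize(p["pixels"][60:200,60:360],None,fx=2.6,fy=2.6,interpolation=cv2.INTER_CUBIC)[...,::-1])
```

```text
t 37.375 pos [ 400.8 -183.8  277.6] F [-0.7  0.8  0. ] gap 40.2 g 0.0
px [234. 114.] 6875 ax [24.3 84.1] ay [-1.000e-01  1.152e+02] z 51.1 ang 0.07783752679824829
px [299. 112.] 115 ax [29.7 65.1] ay [122.2 136.6] z 47.0 ang 0.4927223324775696
2 83.4; 8 79.3; 14 77.1; 20 74.2; 26 74.2; 32 74.1; 38 78.1; 44 77.3; 50 80.1; 56 82.1; 62 83.1; 68 88.3; 74 87.2; 80 82.1; 86 83.2; 92 83.2; 98 86.2; 104 86.3; 110 86.2; 116 88.4; jaw 134.7
```

View pics/c10.png

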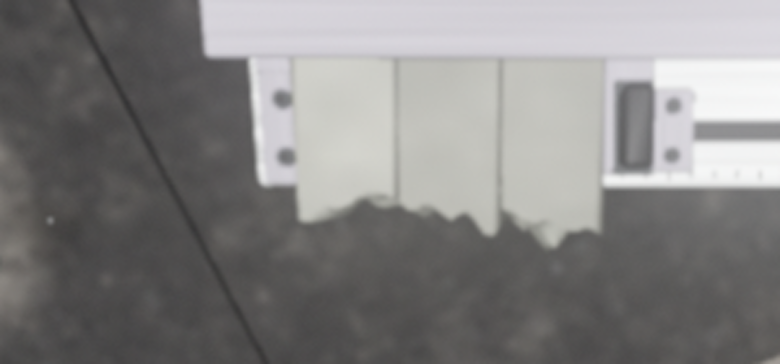

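Run:
```python
from h import *
p=cam("wrist"); P,u,v=cloud(p); q=np.c_[S-P[:,:2]@EX,F-P[:,:2]@EY,P[:,2]]
for lo in (0,40,80):
    k=(q[:,0]>24)&(q[:,0]<110)&(q[:,1]>lo)&(q[:,1]<lo+39.5)&(q[:,2]>46)&(q[:,2]<57); print(lo,np.percentile(q[k,0],[1,99]).round(1))
for a in (20,59.5,99): jig(118,a,36,-23.8)
```

```text
0 [24.6 80.3]
40 [24.5 84.3]
80 [24.6 85.3]
goto [np.float64(444.08625), np.float64(-106.76039999999999), 36] -23.8 rot [-0.     0.002 -0.002] shift [  8.8 -87.9 241.4]
goto [np.float64(428.148), np.float64(-142.9029), 36] -23.8 rot [-0.     0.002 -0.002] shift [  8.8 -48.4 241.4]
goto [np.float64(412.20975000000004), np.float64(-179.0454), 36] -23.8 rot [-0.     0.002 -0.002] shift [  8.9  -8.9 241.4]
```

B looks about 2 mm further out than when placed, so I'll nudge each half home from the front with closed fingers, B first.

Emit:
move_arm:
  motion:
    - [0, 0, 0, 9, -9, 60, 0]
    - [0, 0, 0, 9, -9, 120, 0]
    - [0, 0, 0, 9, -9, 180, 0]
    - [0, 0, 0, 9, -9, 225, 0]
    - [0, 0, 0, 9, -9, 241, 0]
    - [0, 0, 0, 17, -9, 241, 0]
    - [0, 0, 0, 22, -9, 241, 0]
    - [0, 0, 0, 26, -9, 241, 0]
    - [0, 0, 0, 28, -9, 241, 0]
    - [0, 0, 0, 28, -9, 241, 0]
  squeeze: 10

```text
time_s: 38.78
position: [430.4, -187.1, 37.9]
tool_rot: [[0.914, -0.405, 0.001], [-0.405, -0.914, -0.0], [0.001, 0.0, -1.0]]
wrist_force: [0.0, -0.0, 0.6]
finger_gap: 0.008
grasp_force: 0.0
```

Emit:
move_arm:
  motion:
    - [0, 0, 0, 1, 0, 0, 0]
    - [0, 0, 0, 2, 0, 0, 0]
    - [0, 0, 0, 3, 0, 0, 0]
    - [0, 0, 0, 4, 0, 0, 0]
    - [0, 0, 0, 4, 0, 0, 0]

```text
time_s: 39.4
position: [432.7, -188.0, 37.4]
tool_rot: [[0.914, -0.405, -0.003], [-0.405, -0.914, 0.001], [-0.003, -0.0, -1.0]]
wrist_force: [-6.7, 2.5, 5.5]
finger_gap: 0.005
grasp_force: 3.9
```

Emit:
move_arm:
  motion:
    - [0, 0, 0, 1, 0, 0, 0]
    - [0, 0, 0, 2, 0, 0, 0]
    - [0, 0, 0, 3, 0, 0, 0]
    - [0, 0, 0, 3, 0, 0, 0]

```text
time_s: 39.9
position: [432.8, -187.9, 37.3]
tool_rot: [[0.914, -0.405, -0.008], [-0.405, -0.914, 0.005], [-0.009, -0.001, -1.0]]
wrist_force: [-18.3, 4.8, 13.0]
finger_gap: 0.003
grasp_force: 9.8
```

Emit:
move_arm:
  motion:
    - [0, 0, 0, 1, 0, 0, 0]
    - [0, 0, 0, 2, 0, 0, 0]
    - [0, 0, 0, 3, 0, 0, 0]
    - [0, 0, 0, 3, 0, 0, 0]

```text
time_s: 40.4
position: [433.0, -187.7, 37.1]
tool_rot: [[0.914, -0.405, -0.014], [-0.405, -0.914, 0.008], [-0.016, -0.001, -1.0]]
wrist_force: [-31.0, 8.5, 20.8]
finger_gap: 0.004
grasp_force: 15.6
```

Run:
```python
from h import *
s=st(); w=np.array(s["position"])[:2]; print(S-w@EX,F-w@EY)
```

```text
t 40.4 pos [ 433.  -187.7   37.1] F [-31.    8.5  20.8] gap 0.3 g 15.584250048268586
95.4687653670789 98.56003573679317
```

32 N with no motion: B is hard on the stop. The same check for A and C, more gently.

Emit:
move_arm:
  motion:
    - [0, 0, 0, -12, 0, 0, 0]
    - [0, 0, 0, -25, 0, 0, 0]
    - [0, 0, 0, -25, -20, 0, 0]
    - [0, 0, 0, -25, -39, 0, 0]
    - [0, 0, 0, -17, -39, 0, 0]
    - [0, 0, 0, -12, -39, 0, 0]
    - [0, 0, 0, -9, -39, 0, 0]
    - [0, 0, 0, -7, -39, 0, 0]
    - [0, 0, 0, -5, -39, 0, 0]
    - [0, 0, 0, -5, -39, 0, 0]

```text
time_s: 41.65
position: [450.7, -153.6, 37.6]
tool_rot: [[0.914, -0.405, 0.0], [-0.405, -0.914, -0.0], [0.0, 0.0, -1.0]]
wrist_force: [-1.0, -0.1, 0.7]
finger_gap: 0.006
grasp_force: 0.0
```

Emit:
move_arm:
  motion:
    - [0, 0, 0, 1, 0, 0, 0]
    - [0, 0, 0, 2, 0, 0, 0]
    - [0, 0, 0, 2, 0, 0, 0]

```text
time_s: 42.02
position: [452.5, -154.3, 37.6]
tool_rot: [[0.914, -0.405, 0.0], [-0.405, -0.914, -0.0], [0.0, 0.0, -1.0]]
wrist_force: [-0.4, -0.4, 0.6]
finger_gap: 0.01
grasp_force: 0.0
```

Emit:
move_arm:
  motion:
    - [0, 0, 0, 1, 0, 0, 0]
    - [0, 0, 0, 2, 0, 0, 0]
    - [0, 0, 0, 3, 0, 0, 0]
    - [0, 0, 0, 4, 0, 0, 0]
    - [0, 0, 0, 4, 0, 0, 0]

```text
time_s: 42.65
position: [454.0, -154.9, 37.4]
tool_rot: [[0.914, -0.405, -0.005], [-0.405, -0.914, 0.002], [-0.005, -0.0, -1.0]]
wrist_force: [-10.9, 2.9, 7.9]
finger_gap: 0.008
grasp_force: 5.4
```

Emit:
move_arm:
  motion:
    - [0, 0, 0, 1, 0, 0, 0]
    - [0, 0, 0, 2, 0, 0, 0]
    - [0, 0, 0, 3, 0, 0, 0]
    - [0, 0, 0, 3, 0, 0, 0]

```text
time_s: 43.15
position: [454.1, -154.8, 37.2]
tool_rot: [[0.914, -0.405, -0.01], [-0.405, -0.914, 0.005], [-0.012, -0.0, -1.0]]
wrist_force: [-20.5, 6.1, 15.7]
finger_gap: 0.003
grasp_force: 11.1
```

Emit:
move_arm:
  motion:
    - [0, 0, 0, -12, 0, 0, 0]
    - [0, 0, 0, -25, 0, 0, 0]
    - [0, 0, 0, -25, -20, 0, 0]
    - [0, 0, 0, -25, -39, 0, 0]
    - [0, 0, 0, -17, -39, 0, 0]
    - [0, 0, 0, -12, -39, 0, 0]
    - [0, 0, 0, -9, -39, 0, 0]
    - [0, 0, 0, -7, -39, 0, 0]
    - [0, 0, 0, -5, -39, 0, 0]
    - [0, 0, 0, -5, -39, 0, 0]

```text
time_s: 44.4
position: [470.1, -119.6, 37.6]
tool_rot: [[0.914, -0.405, 0.0], [-0.405, -0.914, -0.0], [0.0, 0.0, -1.0]]
wrist_force: [0.5, 0.5, -1.0]
finger_gap: 0.006
grasp_force: 0.0
```

Emit:
move_arm:
  motion:
    - [0, 0, 0, 1, 0, 0, 0]
    - [0, 0, 0, 2, 0, 0, 0]
    - [0, 0, 0, 3, 0, 0, 0]
    - [0, 0, 0, 4, 0, 0, 0]
    - [0, 0, 0, 4, 0, 0, 0]

```text
time_s: 45.02
position: [471.6, -120.1, 37.4]
tool_rot: [[0.914, -0.405, -0.005], [-0.405, -0.914, 0.002], [-0.005, 0.0, -1.0]]
wrist_force: [-10.0, 3.4, 6.0]
finger_gap: 0.003
grasp_force: 5.0
```

Emit:
move_arm:
  motion:
    - [0, 0, 0, 1, 0, 0, 0]
    - [0, 0, 0, 2, 0, 0, 0]
    - [0, 0, 0, 3, 0, 0, 0]
    - [0, 0, 0, 3, 0, 0, 0]

```text
time_s: 45.52
position: [471.7, -120.1, 37.2]
tool_rot: [[0.914, -0.405, -0.011], [-0.405, -0.914, 0.004], [-0.011, 0.0, -1.0]]
wrist_force: [-19.4, 8.6, 15.5]
finger_gap: 0.001
grasp_force: 10.8
```

Emit:
move_arm:
  motion:
    - [0, 0, 0, -12, 0, 0, 0]
    - [0, 0, 0, -30, 0, 0, 0]
    - [0, 0, 0, -30, 20, -50, 30]
    - [0, 0, 0, -30, 50, -110, 30]
    - [0, 0, 0, -30, 80, -170, 30]
    - [0, 0, 0, -30, 80, -230, 30]
    - [0, 0, 0, -30, 80, -240, 30]
    - [0, 0, 0, -30, 80, -240, 30]

```text
time_s: 46.52
position: [416.9, -183.5, 278.5]
tool_rot: [[0.914, -0.405, 0.003], [-0.405, -0.914, -0.002], [0.003, 0.001, -1.0]]
wrist_force: [-0.7, -0.1, -0.6]
finger_gap: 0.315
grasp_force: 0.0
```

Run:
```python
from h import *
s=st()
p=cam("wrist",'wrist11'); P,u,v=cloud(p); q=np.c_[S-P[:,:2]@EX,F-P[:,:2]@EY,P[:,2]]
for lo in (0,40,80):
    k=(q[:,0]>24)&(q[:,0]<110)&(q[:,1]>lo)&(q[:,1]<lo+39.5)&(q[:,2]>46)&(q[:,2]<57); print(lo,np.percentile(q[k,0],[1,99]).round(1))
cv2.imwrite('pics/c11.png',cv2.resize(p["pixels"][30:200,60:360],None,fx=2.6,fy=2.6,interpolation=cv2.INTER_CUBIC)[...,::-1])
```

```text
t 46.525 pos [ 416.9 -183.5  278.5] F [-0.7 -0.1 -0.6] gap 29.9 g 0.0
0 [24.8 80. ]
40 [24.9 83.1]
80 [24.9 82.1]
```

View pics/c11.png

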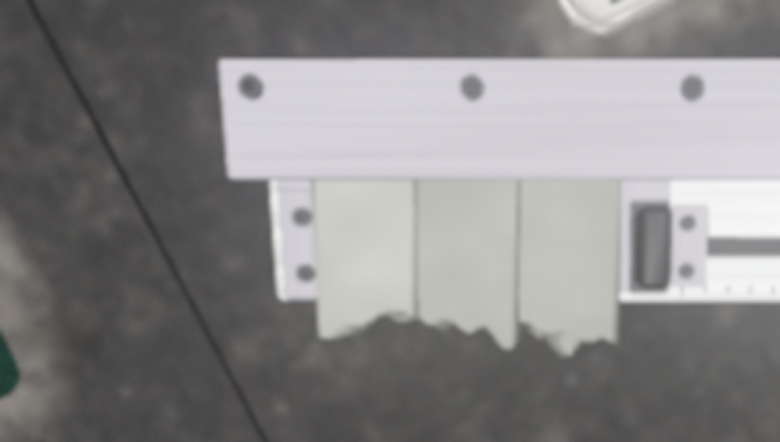

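All three are back to their placed depths (B 85.3 → 82.1 mm) and the seams are closed. A last light push on the jaw tab makes sure it still bears on the row.

Run:
```python
from h import *
jig(47,160,60,-23.8)
p=cam("wrist"); 
for d in place_of(p,"jaw_tab"): w=c2w(p,d["xyz"]); print('jaw',S-w[:2]@EX,(F-w[:2]@EY).round(1))
```

```text
goto [np.float64(452.56125), np.float64(-263.50890000000004), 60] -23.8 rot [ 0.    -0.001 -0.002] shift [ 65.3  58.8 217.4]
jaw 49.641480551437894 136.4
jaw 38.348673518961505 52.3
```

Emit:
move_arm:
  motion:
    - [0, 0, 0, 40, 36, 20, 0]
    - [0, 0, 0, 65, 59, 60, 0]
    - [0, 0, 0, 65, 59, 120, 0]
    - [0, 0, 0, 65, 59, 175, 0]
    - [0, 0, 0, 65, 59, 210, 0]
    - [0, 0, 0, 65, 59, 217, 0]
    - [0, 0, 0, 65, 55, 217, 0]
    - [0, 0, 0, 65, 51, 217, 0]
    - [0, 0, 0, 65, 49, 217, 0]
    - [0, 0, 0, 65, 49, 217, 0]

```text
time_s: 47.92
position: [456.5, -254.3, 61.3]
tool_rot: [[0.914, -0.405, 0.001], [-0.405, -0.914, -0.001], [0.001, 0.0, -1.0]]
wrist_force: [0.4, 0.2, 0.2]
finger_gap: 0.006
grasp_force: 0.0
```

Emit:
move_arm:
  motion:
    - [0, 0, 0, 0, -1, 0, 0]
    - [0, 0, 0, 0, -2, 0, 0]
    - [0, 0, 0, 0, -2, 0, 0]

```text
time_s: 48.3
position: [457.0, -252.5, 60.6]
tool_rot: [[0.914, -0.405, -0.0], [-0.405, -0.914, -0.0], [0.0, 0.0, -1.0]]
wrist_force: [0.4, 0.0, 0.1]
finger_gap: 0.004
grasp_force: 0.0
```

Emit:
move_arm:
  motion:
    - [0, 0, 0, 0, -1, 0, 0]
    - [0, 0, 0, 0, -2, 0, 0]
    - [0, 0, 0, 0, -3, 0, 0]
    - [0, 0, 0, 0, -3, 0, 0]

```text
time_s: 48.8
position: [458.2, -249.9, 60.6]
tool_rot: [[0.914, -0.405, -0.0], [-0.405, -0.914, -0.0], [0.0, 0.0, -1.0]]
wrist_force: [-0.8, -2.5, -0.4]
finger_gap: 0.006
grasp_force: 1.2
```

Emit:
move_arm:
  motion:
    - [0, 0, 0, 0, -1, 0, 0]
    - [0, 0, 0, 0, -1.5, 0, 0]
    - [0, 0, 0, 0, -1.5, 0, 0]

```text
time_s: 49.18
position: [458.5, -249.3, 60.6]
tool_rot: [[0.914, -0.405, -0.0], [-0.405, -0.914, -0.001], [0.0, 0.001, -1.0]]
wrist_force: [-5.9, -8.0, -1.7]
finger_gap: 0.005
grasp_force: 5.2
```

Emit:
move_arm:
  motion:
    - [0, 0, 0, 0, -0.5, 0, 0]
    - [0, 0, 0, 0, -1, 0, 0]
    - [0, 0, 0, 0, -1, 0, 0]

```text
time_s: 49.55
position: [458.6, -249.2, 60.6]
tool_rot: [[0.914, -0.405, -0.001], [-0.405, -0.914, -0.002], [0.0, 0.002, -1.0]]
wrist_force: [-10.2, -15.8, -1.4]
finger_gap: 0.005
grasp_force: 9.4
```

Emit:
move_arm:
  motion:
    - [0, 0, 0, 0, 5, 0, 0]
    - [0, 0, 0, 0, 15, 0, 0]
    - [0, 0, 0, 0, 15, -50, 0]
    - [0, 0, 0, -30, 0, -110, 30]
    - [0, 0, 0, -65, -40, -170, 30]
    - [0, 0, 0, -65, -60, -215, 30]
    - [0, 0, 0, -65, -60, -215, 30]
    - [0, 0, 0, -65, -60, -215, 30]

```text
time_s: 50.55
position: [424.1, -166.3, 275.5]
tool_rot: [[0.914, -0.405, 0.001], [-0.405, -0.914, -0.0], [0.001, 0.0, -1.0]]
wrist_force: [0.0, -0.6, -0.5]
finger_gap: 0.313
grasp_force: 0.0
```

Run:
```python
from h import *
s=st()
p=cam("wrist",'wrist12'); P,u,v=cloud(p); q=np.c_[S-P[:,:2]@EX,F-P[:,:2]@EY,P[:,2]]
for lo in (0,40,80):
    k=(q[:,0]>24)&(q[:,0]<110)&(q[:,1]>lo)&(q[:,1]<lo+39.5)&(q[:,2]>46)&(q[:,2]<57); print(lo,np.percentile(q[k,0],[1,99]).round(1),np.median(q[k,2]))
p=cam("top"); halves(p)
for n in ("cube_mid","tin"):
    for d in place_of(p,n)[:1]: print(n,c2w(p,d["xyz"]).round())
```

```text
t 50.55 pos [ 424.1 -166.3  275.5] F [ 0.  -0.6 -0.5] gap 29.8 g 0.0
0 [24.1 79.7] 51.16187892204443
40 [24.9 83.1] 51.1952061786082
80 [24.9 82.6] 51.21734996000306
cube_mid [393. 137.  25.]
tin [456. 561.   5.]
```

```bash
python3 -c "
from bench import *
print(sign_off())"
```

```text
the job is handed in; nothing more can be done
None
```

I handed the job in at about 51 s. The three halves I found (no fourth) lie side by side with their rough ends out at the open front, each checked home on the stop, and the jaw is closed gapless on the row at about 19 N. The cube and tin read where they stood at the start.

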